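# Pack and wedge a machine foot

### The arm

A 7-joint arm with a two-finger parallel gripper is mounted at the origin on a cart in front of the work surface, level with it; the furniture and walls round the work are solid. World frame = base frame: x ahead of the robot, y to its left, z up, the work surface at z = 0. Lengths are in m, angles in rad, forces in N, time in s.
With the tool pointing down it reaches from about 0.4 to 0.85 m from the base axis. Payload 4.5 kg.
Tool frame: the origin (TCP) lies where the fingers leave the gripper's body, on its centre line; the fingertips stand 64 mm ahead of it and the grasp point (between the pads) lies 45 mm ahead of it; z points along the fingers, y is the line along which they close (so a half turn about z gives the same grasp; the last joint's range is limited). The gripper opens to 88 mm and grips with 3 to 60 N. Pads are 18 mm wide; open, the fingers measure 123 mm over their backs; the gripper's body (75 mm by 187 mm) begins 45 mm behind the grasp point.
Start: joints at [-1.282, 0.689, -0.195, 1.565, 0.157, 0.902, -0.215], TCP at [0.158, 0.605, 0.303] pointing down, gripper open.
Joint ranges: [-3.01, 3.01], [-0.46, 2.08], [-1.47, 1.51], [0.13, 2.56], [-1, 4.14], [0.04, 2.09], [-2.66, 2.66]. Speed limits (rad/s): [2.57, 2.57, 3.14, 3.14, 3.14, 3.14, 3.14].

### API

Orientations are given as a unit quaternion [x, y, z, w].
In Python, from plant import r gives the robot as it stands.
- The arm moves only by the tool play_rows, never from a script. Its arguments are lists of equal length, an entry for each row: "translation": the shift along the tool's x, y, z in m, a list of three; "delta_rot": the turn, a rotation vector about the tool's x, y, z in degrees, a list of three; "grip": the opening, from -1 (shut) to 1 (fully open). In form: {"translation": [[x, y, z], ...], "delta_rot": [[rx, ry, rz], ...], "grip": [grip, ...]}. A call has 1 to 20 rows; each row shifts and turns the commanded pose from where the row before left it, along the tool's axes as they then stand; what a row does not reach is not made up. A row lasts 1/8 s, in which the tool goes at most 62.5 mm and 10.7 degrees, less where a joint would pass 70% of its speed; a pose out of reach is approached as far as the arm can. A call with a gripper value outside its range is refused whole. The fingers move at their own pace and stop on an object; "squeeze" is the grip in N (left out, the last holds). Time passes only in rows, so rows that do not move let the fingers close. It gives the time, the measured TCP pose, the force, the opening and the grip force at its end, in the units of the state.
- r.get_state(): the state, without advancing time (a new reading comes with each control period).
- r.snapshot(name): name is "scene" or "top" or "wrist"; returns the picture (400x640x3 uint8, blue, green, red); there is no depth.
- r.get_calibration(name): a dict with "intrinsics" (3x3 intrinsics, pixels), "k1" (the pictures are not rectified: a ray, as slopes to the right and down, at radius r is drawn at 1 + k1 r^2 times it, then the intrinsics apply), "eye" and "rotation" of the camera in the world. Camera axes: x right, y up, looking along -z (the intrinsics and any distortion apply to the point x, -y, -z); pixel columns grow to the right and rows downward; lengths in m; the calibration is good to about 2 mm. A picture is of the moment at which its call begins: read the wrist's pose just before it. get_calibration takes no time and is no camera call; for the wrist camera it gives the pose at the moment of the call.
- r.finish_job(): hands the job in; it is judged then, once.
Trained networks look in the newest picture that a camera, given by its name, has taken for a name from the list of things; names that differ only in an ending like _2 or _b are one class to them, and where a whole thing is asked for, a point or a joint stands for the part that bears it (a point fixed in the world has none). Each returns a list of dicts, best first, with "confidence" (0 to 1); they miss things now and then, are a little off and sometimes report something else, mostly with a low value. They report only what shows in the picture. A call takes as long as a camera call. They do not tell look-alikes from the thing itself.
- r.look_for(camera, target): "point" ([x, y, z] in m, in world coordinates, good to about 4 mm: the middle of the surface that is visible of it).
- r.silhouettes(camera, target): "pixels" (400x640 bool, what is visible of it).
The state is a dict: "clock": time; "q": joint angles; "qd": joint speeds; "joint_torque": joint torques, N m; "tool_pos": TCP position; "eef_rot": TCP orientation; "contact_force": force on the tool from outside, world axes, zero at the start; "moment": the same for the moment, N m; "opening": opening from 0.0 (shut) to 1.0 (fully open); "finger_force": force on a finger pad.
Only numpy, scipy, OpenCV 4.12 (cv2) and the standard library are available. Lean on these libraries where they do the work, as an engineer would, in place of code of your own. Each camera call takes 0.05 s, during which the arm holds its last target. There are 200 camera calls.

### The job

The dust extractor's sprung outrigger foot hangs clear of the bench. Press the red stop button on its housing fully down and let it come up again, then lay blue packers flat under the foot, one on another, until the space left is one that the orange wedge can fill, and push the wedge, thin end first, in between the top packer and the foot until you feel it go tight and the foot just begins to lift (a few millimetres at most; do not jack it up to its stop). Finish still gripping the wedge and pressing it home, and leave the tape measure, roll of masking tape and sanding block where they are.

Things in the scene. Friction and masses are not known exactly. Their poses are not given: they have to be found in the camera images.
- extractor: Fixed dust extractor, green housing 130 x 95 mm, top about 120 mm above the bench. Origin: on the foot's axis near bench height (z differs up to 5 mm from run to run). Its y axis points level from the housing out along the foot's bracket: packers and wedge go in along -y. The housing's upright face at y = -55 mm reaches to the bench and stops what is pushed in.
- bracket_end (a point): Middle of the outer end of the dark steel bracket (40 mm wide, 14 mm thick, this point at mid-thickness) that carries the foot, 25 mm out from the foot's axis. The foot's stem stands 21 mm higher than this point.
- pipe_top (a point): Centre of the open top of the steel pipe stub (52 mm across) on the housing, beside the stop button; to be avoided.
- foot_tip (a point): Centre of the underside of the black rubber foot (28 mm across, bevelled rim, flat middle 10 mm across). Its height above the bench (z = 0) is the gap to fill: 14 to 25 mm, different each run.
- foot (a joint): Lift of the foot, m: 0 hanging free, grows as it is forced up; spring 2.5 N per mm; stop at 9 mm. Wanted at the end: 0.8 to 6 mm.
- stop_button (a joint): Stop button, m: 0 up, 0.006 fully down; springs back by itself; fully down takes about 5 N.
- stop_button_top (a point): Centre of the top of the red stop button (28 mm across) on top of the housing; pressed straight down.
- packer_1: A blue plastic packer: flat bar 36 x 140 x 7 mm thick, 40 g, with two black dots on top. Origin: centre of its underside; x across the 36 mm width, y along the length, z up. The three packers are alike; not all are needed.
- packer_2: A blue plastic packer: flat bar 36 x 140 x 7 mm thick, 40 g, with two black dots on top. Origin: centre of its underside; x across the 36 mm width, y along the length, z up. The three packers are alike; not all are needed.
- packer_3: A blue plastic packer: flat bar 36 x 140 x 7 mm thick, 40 g, with two black dots on top. Origin: centre of its underside; x across the 36 mm width, y along the length, z up. The three packers are alike; not all are needed.
- wedge: Orange plastic wedge 36 mm wide, 150 mm long, about 70 g. Origin: centre of its flat underside; y along it from the thin tip (y = -75 mm) to the grip end with black ribs (y = +75 mm). Starts with its tip towards the right-hand (-y) side, as it goes in. Before its tip meets the housing it can fill a space of about 3 to 11 mm and lift the foot.
- wedge_tip (a point): Middle of the thin tip's lower edge. The wedge is 3 mm thick here; the top rises evenly to 16.2 mm at 60 mm from the tip (22 mm per 100 mm) and is level from there on.
- parts_box: Fixed brown wooden screw box, 125 x 178 mm (x, y), behind the packers, its lid part open and up to 130 mm above the bench: carry things round or over it. Origin: about the centre of its underside.
- tape: Yellow tape measure 79 x 86 x 35 mm, a bystander. Origin: centre of its underside.
- roll: Roll of pale yellow masking tape 85 mm across, 19 mm high, lying flat, a bystander. Origin: centre of its underside.
- sander: Cork sanding block 62 x 100 x 32 mm, a bystander. Origin: centre of its underside.
There are look-alikes about, which are no part of the job. Leave any turquoise look-alike of the packer_3 alone.

How it is judged:
On the way, in this order (a step that is already met when the one before it is completed fails the run):
1. the stop button is pressed fully down (value of joint stop_button above 0.005 m), for 0.05 s.
2. the stop button is released (value of joint stop_button below 0.001 m), for 0.1 s.
3. a packer lies flat under the foot (((horizontal distance between foot_tip and packer_1 below 0.065 m and height (world z) of packer_1 below 0.02 m and angle between packer_1's own z axis and vertical below 0.1 rad) or (horizontal distance between foot_tip and packer_2 below 0.065 m and height (world z) of packer_2 below 0.02 m and angle between packer_2's own z axis and vertical below 0.1 rad) or (horizontal distance between foot_tip and packer_3 below 0.065 m and height (world z) of packer_3 below 0.02 m and angle between packer_3's own z axis and vertical below 0.1 rad))), for 0.2 s.
At the end, for the whole second after the job is handed in: Wedge still and within 0.12 rad of level, pressing the foot (over 1.5 N) and a flat packer (over 1 N) lying within 65 mm of the foot axis; foot lifted 0.8 to 6 mm, not touched by the arm; stop button up; fingers still on the wedge with over 2 N (value of joint foot between 0.0008 and 0.006 m and contact force between wedge and foot above 1.5 N and ((contact force between wedge and packer_1 above 1 N and horizontal distance between foot_tip and packer_1 below 0.065 m and angle between packer_1's own z axis and vertical below 0.1 rad) or (contact force between wedge and packer_2 above 1 N and horizontal distance between foot_tip and packer_2 below 0.065 m and angle between packer_2's own z axis and vertical below 0.1 rad) or (contact force between wedge and packer_3 above 1 N and horizontal distance between foot_tip and packer_3 below 0.065 m and angle between packer_3's own z axis and vertical below 0.1 rad)) and angle between wedge's own z axis and vertical below 0.12 rad and contact force between the fingers and wedge above 2 N and contact force between the arm and foot below 0.5 N and linear speed of wedge below 0.02 m/s and value of joint stop_button below 0.001 m); the arm keeps its last pose, push and grip.
It fails at once if the foot is jacked up nearly to its stop (over 8 mm) (value of joint foot above 0.008 m).
It fails at once if the tape measure is moved over 25 mm (distance of tape from where it was at the start of the episode above 0.025 m).
It fails at once if the roll of masking tape is moved over 25 mm (distance of roll from where it was at the start of the episode above 0.025 m).
It fails at once if the sanding block is moved over 25 mm (distance of sander from where it was at the start of the episode above 0.025 m).
It also fails if it takes over 72 s, if anything falls off the work surface, if the arm or the gripper's body presses on something with over 40 N, if the wrist force passes 120 N, or if a joint passes its speed limit or range.

## Working session

There is one attempt and no reset: what is moved stays moved. The work goes in short steps, Python scripts to look and compute and a tool call to move; the robot and the scene stay as the last step left them, time stands still between calls to the robot, and variables do not carry over. Pictures are saved under pics/ and viewed, at most 10 in all, crops included, and the job is handed in when it is done.

Besides the shell and the picture viewer there is one more tool, called after "Call:" as name(argument=value, ...) on one line, values as JSON. play_rows: Moves the arm, as the interface text tells. Its arguments: {"type":"object","properties":{"translation":{"type":"array","items":{"type":"array","items":{"type":"number"}}},"delta_rot":{"type":"array","items":{"type":"array","items":{"type":"number"}}},"grip":{"type":"array","items":{"type":"number"}},"squeeze":{"type":"number"}},"required":["translation","delta_rot","grip"]}

```bash
ls; mkdir -p pics
cat > h.py <<'E'
import numpy as np, cv2
from plant import r
from scipy.spatial.transform import Rotation as R
def ray(cam,px,cal=None):
    c=cal or r.get_calibration(cam); K=np.array(c["intrinsics"]); k=c["k1"]
    d=np.array([(px[0]-K[0,2])/K[0,0],(px[1]-K[1,2])/K[1,1]]); u=d.copy()
    for _ in range(30): u=d/(1+k*(u@u))
    return np.array(c["eye"]),_rot(c)@np.array([u[0],-u[1],-1.0])
def _rot(c):
    q=np.array(c["rotation"]); return q if q.shape==(3,3) else R.from_quat(q).as_matrix()
def at_z(cam,px,z,cal=None):
    e,d=ray(cam,px,cal); return e+d*(z-e[2])/d[2]
def proj(cam,P,cal=None):
    c=cal or r.get_calibration(cam); K=np.array(c["intrinsics"])
    p=_rot(c).T@(np.array(P)-np.array(c["eye"])); u=np.array([p[0],-p[1]])/-p[2]
    u=u*(1+c["k1"]*(u@u)); return np.array([K[0,0]*u[0]+K[0,2],K[1,1]*u[1]+K[1,2]])
def tri(*obs):
    A=np.zeros((3,3));b=np.zeros(3)
    for cam,px,cal in obs:
        e,d=ray(cam,px,cal); d=d/np.linalg.norm(d); M=np.eye(3)-np.outer(d,d); A+=M;b+=M@e
    return np.linalg.solve(A,b)
E
python3 - <<'E'
from h import *
np.set_printoptions(precision=4,suppress=True)
s=r.get_state(); print({k:np.round(v,3) for k,v in s.items()})
for c in ["scene","top"]:
    im=r.snapshot(c); cv2.imwrite(f"pics/{c}0.png",im); k=r.get_calibration(c); print(c,k)
    for t in ["extractor","bracket_end","pipe_top","foot_tip","stop_button_top","packer_1","wedge","wedge_tip","parts_box","tape","roll","sander"]:
        try:
            for d in r.look_for(c,t): print(c,t,np.round(d["point"],3),round(d["confidence"],2),proj(c,d["point"]).round(0))
        except Exception as e: print(t,e)
E
```

```text
pics
{'clock': np.float64(0.0), 'q': array([-1.282,  0.69 , -0.195,  1.566,  0.157,  0.902, -0.215]), 'qd': array([ 0.002, -0.002,  0.002,  0.   , -0.002, -0.002,  0.001]), 'joint_torque': array([  0.   , -52.755,  -1.267, -15.343,  -0.053,   0.006,   0.   ]), 'tool_pos': array([0.157, 0.604, 0.302]), 'eef_rot': array([ 0.127,  0.992, -0.001, -0.   ]), 'contact_force': array([ 0.215, -0.278, -0.303]), 'moment': array([ 0.001, -0.018, -0.018]), 'finger_force': np.float64(0.0), 'opening': np.float64(0.997)}
scene {'intrinsics': array([[421.7087,   0.    , 321.5385],
       [  0.    , 421.7087, 190.7683],
       [  0.    ,   0.    ,   1.    ]]), 'k1': -0.033172048716218726, 'eye': array([-0.3466,  1.0734,  1.1886]), 'rotation': array([-0.1551,  0.3977,  0.843 , -0.3272])}
scene extractor [ 0.528 -0.318  0.086] 0.94 [385. 153.]
scene bracket_end [ 0.526 -0.316  0.082] 0.87 [385. 154.]
scene pipe_top [ 0.527 -0.317  0.086] 0.71 [385. 153.]
scene foot_tip [0.446 0.438 0.003] 0.54 [279. 267.]
scene packer_1 [0.448 0.188 0.006] 0.68 [325. 230.]
scene packer_1 [0.428 0.61  0.005] 0.67 [245. 2
[... 702 characters left out ...]
 -0.33   0.12 ] 0.76 [470. 191.]
top pipe_top [ 0.538 -0.328  0.12 ] 0.55 [470. 192.]
top stop_button_top [ 0.54  -0.332  0.118] 0.74 [471. 191.]
top stop_button_top [ 0.514 -0.36   0.142] 0.5 [483. 198.]
top stop_button_top [0.655 0.293 0.019] 0.39 [276. 161.]
top packer_1 [0.424 0.602 0.004] 0.93 [183. 228.]
top packer_1 [0.461 0.207 0.007] 0.92 [300. 219.]
top packer_1 [0.45  0.376 0.007] 0.64 [250. 221.]
top packer_1 [0.538 0.329 0.006] 0.58 [265. 196.]
top wedge [0.456 0.042 0.018] 0.84 [350. 220.]
top wedge_tip [0.45  0.04  0.016] 0.8 [350. 222.]
top roll [0.657 0.296 0.016] 0.7 [275. 161.]
top roll [0.456 0.042 0.015] 0.22 [350. 220.]
top sander [ 0.686 -0.078  0.035] 0.83 [386. 152.]
```

Run:
```python
import cv2,numpy as np
a=cv2.imread("pics/top0.png");b=cv2.imread("pics/scene0.png")
o=np.vstack([cv2.resize(a[100:300,130:530],(800,400),interpolation=cv2.INTER_CUBIC)]);cv2.imwrite("pics/t1.png",o)
cv2.imwrite("pics/s1.png",cv2.resize(b[100:320,200:500],(800,587),interpolation=cv2.INTER_CUBIC))
```

```text
(no output)
```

View pics/t1.png

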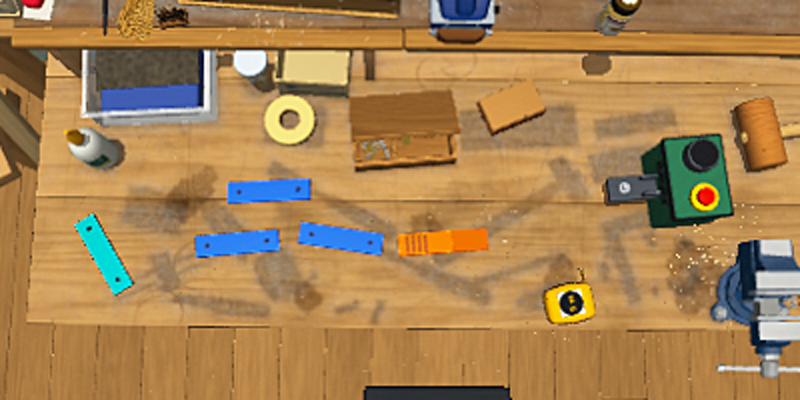

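View pics/s1.png

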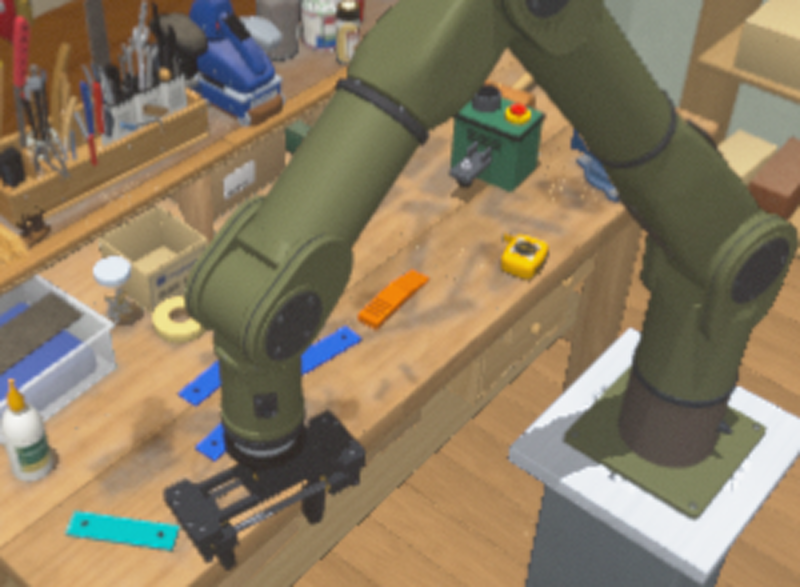

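The top view (crop pixels; full image = 130+u/2, 100+v/2) shows:
- **Blue bars:** (270,190), (237,242) and (340,238).
- **Turquoise look-alike:** (104,254), to be left alone.
- **Wedge:** (443,241), tip to the right. 
- **Extractor:** bracket end (607,188), red button (705,196), black pipe (701,153).
- **Bystanders:** tape (570,302), roll (290,120), sander (511,106).
- **Screw box:** (405,130).

```bash
cat >> h.py <<'E'
def rects(im,lo,hi,amin=60):
    m=cv2.inRange(cv2.cvtColor(im,cv2.COLOR_BGR2HSV),lo,hi)
    cs,_=cv2.findContours(m,cv2.RETR_EXTERNAL,cv2.CHAIN_APPROX_NONE)
    return [c for c in cs if cv2.contourArea(c)>amin]
def world_rect(cam,c,z,cal=None):
    P=np.array([at_z(cam,p[0],z,cal)[:2] for p in c]).astype(np.float32)
    (x,y),(w,h),a=cv2.minAreaRect(P*1000)
    if w>h: a+=90; w,h=h,w
    # angle of the long side from world y
    a=(a+90)%180-90
    return round(x/1000,4),round(y/1000,4),round(w,1),round(h,1),round(a,1)
E
python3 - <<'E'
from h import *
im=cv2.imread("pics/top0.png")
for n,lo,hi,z in [("blue",(104,120,120),(118,255,255),.007),("turq",(80,120,120),(100,255,255),.007),("wedge",(5,200,180),(17,255,255),.012),("red",(0,180,150),(6,255,255),.14),("green",(60,80,30),(85,255,255),.12)]:
    for c in rects(im,lo,hi):
        M=cv2.moments(c); print(n,(M["m10"]/M["m00"],M["m01"]/M["m00"]),world_rect("top",c,z))
for n,p,z in [("bracketend",(433,194),.08),("bolt",(442,193.5),.1),("pipe",(480.5,176.5),.14),("box tl",(305,147),.1),("box br",(359,180),.05),("tape",(415,251),.035),("sander",(386,153),.03)]: print(n,at_z("top",p,z).round(3))
print(r.get_calibration("wrist")); print(R.from_quat(r.get_state()["eef_rot"]).as_matrix().round(3))
cv2.imwrite("pics/ext.png",cv2.resize(im[150:230,420:520],(800,640),interpolation=cv2.INTER_CUBIC)[:600])
E
```

```text
blue (248.26295336787564, 221.15889464594127) (0.451, 0.3807, 36.1, 138.6, 5.4)
blue (300.0059599829715, 218.78756917837376) (0.4605, 0.2081, 36.0, 139.6, -7.6)
blue (264.0030581039755, 195.00961118392308) (0.54, 0.3311, 36.4, 136.7, 4.2)
blue (204.97601145721444, 148.36233440744718) (0.7026, 0.544, 40.5, 164.9, 2.7)
blue (352.8805970149254, 95.53731343283582) (0.9165, 0.0298, 23.8, 132.8, -80.8)
blue (371.1199294532627, 96.83421516754849) (0.9211, -0.0391, 23.6, 142.5, 78.6)
blue (195.76137761377612, 65.14022140221402) (1.017, 0.5977, 54.9, 58.8, -85.9)
blue (365.2448484848485, 56.304242424242425) (1.0509, -0.0181, 47.4, 55.9, 89.4)
turq (181.41483398016385, 226.7041828374299) (0.4302, 0.6063, 35.2, 139.5, -56.7)
wedge (352.34419817470666, 220.24337244676227) (0.456, 0.0376, 37.7, 147.8, 5.2)
wedge (603.0348258706467, 21.808457711442784) (1.2282, -0.947, 14.0, 299.7, 0.4)
red (572.0085784313725, 199.98039215686273) (0.514, -0.6503, 50.4, 50.8, -89.7)
green (549.8596802841919, 228.7910005920663) (0.412, -0.5862, 88.4, 110.4, 18.9)
green (461.0063613231552, 206.81043256997452) (0.4965
[... 254 characters left out ...]
6, 27.1, 46.3, -10.2)
green (97.45798082346305, 39.64861816130851) (1.0541, 0.9056, 38.1, 126.6, -1.5)
bracketend [ 0.536 -0.222  0.08 ]
bolt [ 0.535 -0.245  0.1  ]
pipe [ 0.582 -0.357  0.14 ]
box tl [0.682 0.191 0.1  ]
box br [0.586 0.014 0.05 ]
tape [ 0.356 -0.169  0.035]
sander [ 0.685 -0.081  0.03 ]
{'intrinsics': array([[311.01737361,   0.        , 330.21024827],
       [  0.        , 311.01737361, 199.384364  ],
       [  0.        ,   0.        ,   1.        ]]), 'k1': -0.00831157636059254, 'eye': array([0.0918568 , 0.62074691, 0.38345773]), 'rotation': array([-0.10534968, -0.08120265,  0.60592369,  0.78432395])}
[[-0.968  0.252  0.   ]
 [ 0.252  0.968  0.   ]
 [ 0.     0.    -1.   ]]
```

View pics/ext.png

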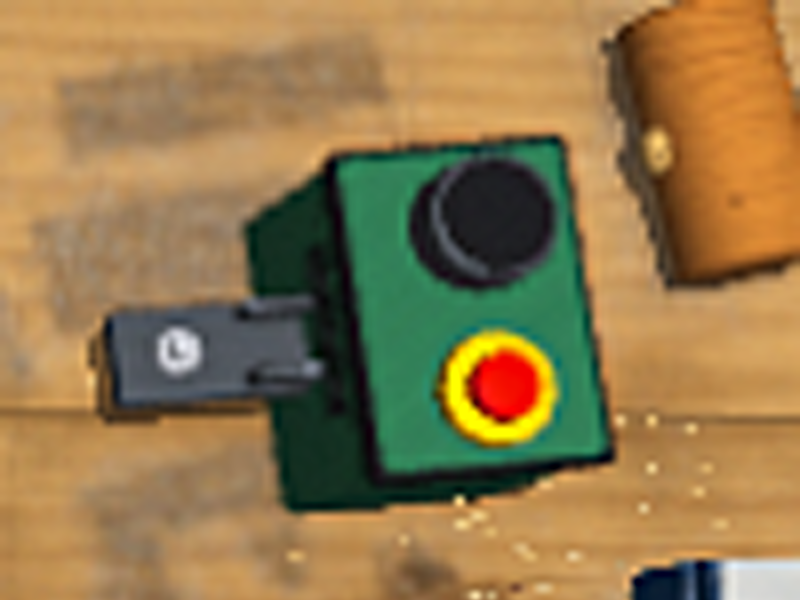

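The crop confirms the bracket with its white stem at full-image px (442.5,194) and the red button at px (483,198), with the pipe behind it. The three blue bars measure 36x140 mm, and I will leave the turquoise bar at (0.43,0.61) alone. Next I move over the extractor for a close look.

Call:
play_rows(translation=[[0,0,0],[0,0,0],[0,0,0],[0,0,0],[0,0,0],[0,0,0],[0,0,0],[-0.0475,0.0325,0],[-0.0475,0.0325,0],[-0.0475,0.0325,0],[-0.0475,0.0325,0],[-0.0475,0.0325,0],[-0.0475,0.0325,0],[-0.0475,0.0325,0],[-0.0475,0.0325,0]], delta_rot=[[0,0,10.05],[0,0,10.05],[0,0,10.05],[0,0,10.05],[0,0,10.05],[0,0,10.05],[0,0,10.05],[0,0,0],[0,0,0],[0,0,0],[0,0,0],[0,0,0],[0,0,0],[0,0,0],[0,0,0]], grip=[-1,-1,-1,-1,-1,-1,-1,-1,-1,-1,-1,-1,-1,-1,-1], squeeze=20)

```text
clock: 3.18
tool_pos: [0.4511, 0.2479, 0.3029]
eef_rot: [0.675, 0.738, 0.0, -0.0]
contact_force: [0.6, 0.5, -0.1]
opening: 0.009
finger_force: 0.0
```

Call:
play_rows(translation=[[-0.05,0.002,0],[-0.05,0.002,0],[-0.05,0.002,0],[-0.05,0.002,0],[-0.05,0.002,0],[-0.05,0.002,0],[-0.05,0.002,0],[-0.05,0.002,0],[-0.05,0.002,0],[-0.05,0.002,0],[-0.05,0.002,0],[0,0,0],[0,0,0]], delta_rot=[[0,0,0],[0,0,0],[0,0,0],[0,0,0],[0,0,0],[0,0,0],[0,0,0],[0,0,0],[0,0,0],[0,0,0],[0,0,0],[0,0,0],[0,0,0]], grip=[-1,-1,-1,-1,-1,-1,-1,-1,-1,-1,-1,-1,-1])

```text
clock: 4.8
tool_pos: [0.5203, -0.2959, 0.3025]
eef_rot: [0.675, 0.738, 0.0, -0.001]
contact_force: [-0.1, 0.1, 0.6]
opening: 0.005
finger_force: 0.0
```

Run:
```python
from h import *
import json
s=r.get_state(); print(s["clock"],s["tool_pos"].round(3),s["q"].round(2),(R.from_quat(s["eef_rot"]).as_matrix()).round(3))
c=r.get_calibration("wrist"); im=r.snapshot("wrist"); cv2.imwrite("pics/w1.png",im)
np.save("pics/w1cal.npy",c,allow_pickle=True); print(c["eye"],_rot(c)@[0,0,-1] if 0 else "")
for t in ["bracket_end","pipe_top","foot_tip","stop_button_top","extractor"]:
    for d in r.look_for("wrist",t): print(t,np.round(d["point"],4),round(d["confidence"],2),proj("wrist",d["point"],c).round(0))
# yaw from top picture corners at z=.12
P=[at_z("top",(420+u/8,150+v/8),.12)[:2] for u,v in [(335,158),(563,140),(610,455),(380,480)]]
P=np.array(P);print(P.round(3)); 
for i in range(4):
    d=P[(i+1)%4]-P[i]; print(np.linalg.norm(d).round(3),np.degrees(np.arctan2(d[1],d[0])).round(1))
print("button tri",tri(("top",(483.1,198.1),None),("scene",(394.25,140.5),None)))
```

```text
4.8 [ 0.52  -0.296  0.302] [ 0.43  0.65  0.02  1.66 -0.02  0.84  0.54] [[-0.088  0.996 -0.   ]
 [ 0.996  0.088  0.001]
 [ 0.001 -0.    -1.   ]]
[ 0.51417279 -0.22975298  0.38326118] 
bracket_end [ 0.5423 -0.3152  0.0983] 0.71 [352. 209.]
pipe_top [ 0.5477 -0.3124  0.0969] 0.59 [358. 207.]
pipe_top [ 0.6888 -0.1146  0.0339] 0.25 [513.  13.]
extractor [ 0.5441 -0.3141  0.094 ] 0.71 [353. 207.]
[[ 0.608 -0.306]
 [ 0.616 -0.399]
 [ 0.49  -0.41 ]
 [ 0.48  -0.317]]
0.093 -84.8
0.127 -175.1
0.093 96.5
0.129 5.0
button tri [ 0.51528758 -0.36229259  0.13647206]
```

View pics/w1.png

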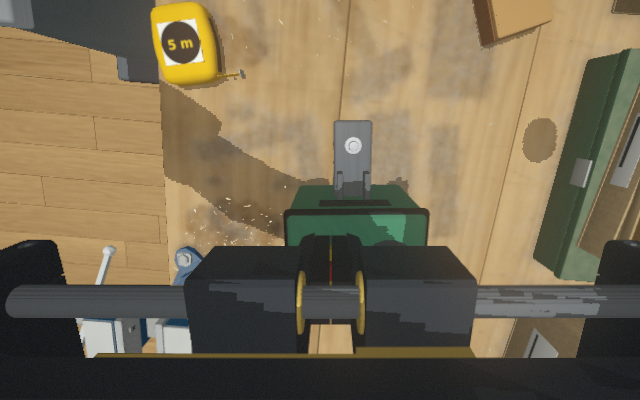

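The wrist picture shows the bracket end at about (352,121), the stem at (353,146) and the housing top edge near row 210. The bracket lies square to the tool, so the yaw is right. The fingers hide the button. Next is the button press.

Call:
play_rows(translation=[[-0.0327,-0.006,0],[-0.0327,-0.006,0.01],[0,0,0.04],[0,0,0.032],[0,0,0.008],[0,0,0.004],[0,0,0]], delta_rot=[[0,0,0],[0,0,0],[0,0,0],[0,0,0],[0,0,0],[0,0,0],[0,0,0]], grip=[-1,-1,-1,-1,-1,-1,-1])

```text
clock: 5.98
tool_pos: [0.5147, -0.3631, 0.2097]
eef_rot: [0.675, 0.738, 0.0, 0.001]
contact_force: [-0.2, -0.5, 0.3]
opening: 0.006
finger_force: 0.0
```

Call:
play_rows(translation=[[0,0,0.003],[0,0,0.003],[0,0,0]], delta_rot=[[0,0,0],[0,0,0],[0,0,0]], grip=[-1,-1,-1])

```text
clock: 6.35
tool_pos: [0.5148, -0.3633, 0.2033]
eef_rot: [0.675, 0.738, 0.0, 0.001]
contact_force: [0.3, -0.1, 2.9]
opening: 0.007
finger_force: 1.6
```

Call:
play_rows(translation=[[0,0,0.003],[0,0,0.002],[0,0,0]], delta_rot=[[0,0,0],[0,0,0],[0,0,0]], grip=[-1,-1,-1])

```text
clock: 6.72
tool_pos: [0.5148, -0.3633, 0.2004]
eef_rot: [0.675, 0.738, 0.0, 0.001]
contact_force: [-2.3, 2.8, 19.0]
opening: 0.009
finger_force: 9.6
```

Call:
play_rows(translation=[[0,0,0.002],[0,0,0]], delta_rot=[[0,0,0],[0,0,0]], grip=[-1,-1])

```text
clock: 6.98
tool_pos: [0.5148, -0.3634, 0.2001]
eef_rot: [0.675, 0.737, 0.0, 0.002]
contact_force: [-5.4, 3.5, 30.8]
opening: 0.004
finger_force: 15.5
```

The button bottomed out at 19 to 31 N, so it was fully down. I release it and go to a low side view of the foot.

Call:
play_rows(translation=[[0,0,-0.02],[0,0,-0.05],[0,0,-0.02],[0.0435,0.005,0],[0.0435,0.005,0],[0.0435,0.005,0],[0.0435,0.005,0],[0.0435,0.005,0],[0.0435,0.005,0],[0,0,0],[0,0,0],[0,0,0],[0,0,0],[0,0,0],[0,0,0],[0.0379,0,0.0219],[0.0379,0,0.0219],[0.0379,0,0.0219],[0.0379,0,0.0219],[0,0,0]], delta_rot=[[0,0,0],[0,0,0],[0,0,0],[0,0,0],[0,0,0],[0,0,0],[0,0,0],[0,0,0],[0,0,0],[0,-10,0],[0,-10,0],[0,-10,0],[0,-10,0],[0,-10,0],[0,-10,0],[0,0,0],[0,0,0],[0,0,0],[0,0,0],[0,0,0]], grip=[-1,-1,-1,-1,-1,-1,-1,-1,-1,-1,-1,-1,-1,-1,-1,-1,-1,-1,-1,-1])

```text
clock: 9.48
tool_pos: [0.52, -0.1001, 0.1074]
eef_rot: [0.583, 0.64, -0.339, 0.367]
contact_force: [0.7, -0.5, 1.1]
opening: 0.01
finger_force: 0.0
```

Run:
```python
from h import *
s=r.get_state(); print(s["clock"],s["tool_pos"].round(3),s["q"].round(2),(R.from_quat(s["eef_rot"]).as_matrix()).round(3))
c=r.get_calibration("wrist"); im=r.snapshot("wrist"); cv2.imwrite("pics/w2.png",im)
np.save("pics/w2cal.npy",c,allow_pickle=True); print(c["eye"])
p=proj("wrist",(.535,-.245,.02),c); print(p)
for t in ["bracket_end","foot_tip","foot"]:
    try:
        for d in r.look_for("wrist",t): print(t,np.round(d["point"],4),round(d["confidence"],2),proj("wrist",d["point"],c).round(0))
    except Exception as e: print(e)
```

```text
9.475 [ 0.52  -0.1    0.107] [-0.8   1.4   0.86  2.02  0.47  0.29 -0.79] [[-0.05   0.996  0.074]
 [ 0.497  0.09  -0.863]
 [-0.866 -0.006 -0.5  ]]
[0.51028096 0.00318929 0.08856007]
[333.81059354 195.67237266]
bracket_end [ 0.5394 -0.3096  0.0283] 0.63 [332. 220.]
foot_tip [ 0.5386 -0.2461  0.031 ] 0.91 [338. 209.]
foot [ 0.5382 -0.2479  0.0332] 0.82 [337. 212.]
foot [ 0.5424 -0.3101  0.0318] 0.21 [335. 224.]
```

View pics/w2.png

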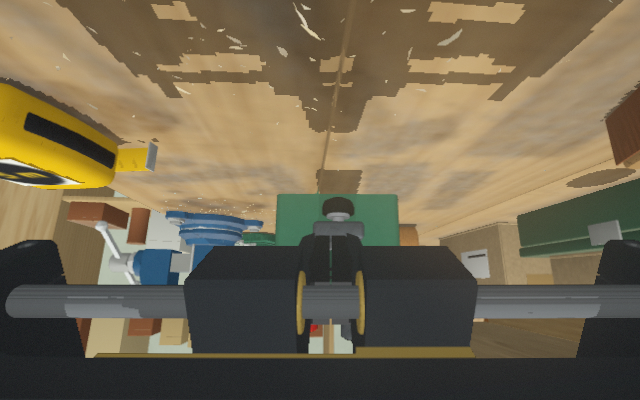

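The upside-down side view shows the black foot at about (338,205), its underside edge near row 197, and the housing base line near row 194. I measure the foot edges next.

Run:
```python
from h import *
im=cv2.imread("pics/w2.png"); c=np.load("pics/w2cal.npy",allow_pickle=True).item()
g=im.max(2)
for y in range(190,236): print(y, " ".join(f"{v:3d}" for v in g[y,312:366:2]))
# housing base row -> face position
for col in (290,300,385): print(col,[int(v) for v in im[188:200,col,2]])
for row in (194,): print(at_z("wrist",(300,row),0,c),at_z("wrist",(385,row),0,c))
```

```text
190 174 177 174 109 117 118 121 121 118 115 117 120 121 122 122 121 121 120 117 121 120 122 122 158 190 187 177
191 176 178 168 122 118 119 123 123 121 121 118 121 122 121 121 121 122 119 116 119 121 122 122 193 192 185 176
192 172 176 159 131 119 121 123 125 124 122 122 123 124 122 120 119 121 119 117 120 122 124 125 195 191 183 177
193 165 160 132 127 113 117 120 118 119 117 118 119 119 117 119 117 118 116 115 117 117 118 145 184 186 179 176
194 121 122 121 122 115 113 113 111 113 111 111 113 110 112 113 111 111 112 113 115 116 114 116 122 131 131 130
195 120 120 121 119 113 111 113 112 112 111 112 110 111 113 114 114 112 111 112 111 114 116 116 123 120 121 121
196 122 121 121 119 115 113 115 113 112 112 111 109 107 109 107 109 112 113 112 113 115 114 116 120 120 121 122
197 121 120 120 116 111 111 112 113 112 109 100  74  60  57  61  75 109 111 113 112 113 113 116 121 123 123 122
198 118 118 119 118 112 112 112 110 108  77  61  62  62  61  65  61  64  99 109 113 113 113 117 121 123 122 122
199 118 120 120 117 113 113 113 102  74  63  64  63  62  62  64  63  63  61  76 113 114 114 
[... 3605 characters left out ...]
32 106  84  94  92  96  95  96  97  95  95  98  96  94  98  97  99  96  94  94  93  95  99 100 101  99  88 103
233  75  62  95  96  96  97  99  97  97  96  97  98  97  99  99 102  98  75  68  93 100 102 101 102 102  88 103
234  53  64  92  93  96  95  98  96  95  97  97  96  96  98  98  98  98  77  52  57  89  97 103 105 104  92 103
235  52  62  74  74  64  66  69  76  75  95  74  77  75  75  77  76  80  85  53  54  54  74 107 113 111  96 104
290 [166, 168, 165, 163, 160, 140, 83, 80, 80, 81, 80, 82]
300 [164, 167, 162, 162, 161, 156, 81, 81, 84, 81, 82, 83]
385 [169, 169, 169, 168, 166, 162, 104, 84, 86, 84, 85, 85]
[ 0.50605476 -0.31480805  0.        ] [ 0.59492719 -0.30473183  0.        ]
```

Run:
```python
from h import *
np.set_printoptions(precision=4,suppress=True)
c=np.load("pics/w2cal.npy",allow_pickle=True).item(); c1=np.load("pics/w1cal.npy",allow_pickle=True).item()
def at_y(px,P0,cal):  # intersect with plane normal to extractor y through P0
    e,d=ray("wrist",px,cal); n=np.array([-.088,.996,0]); return e+d*((P0-e)@n)/(d@n)
ax=np.array([-.088,.996,0])
face=at_z("wrist",(338,193.45),0,c); print("face",face)
for lab,F in [("face+55",face+.055*ax),("y-.247",np.array([.538,-.247,0])),("y-.252",np.array([.538,-.252,0]))]:
    b=at_y((338,196.42),F+.005*ax,c); bl=at_y((338,220.8),F+.025*ax,c)
    L=at_y((321.7,209),F,c);Rr=at_y((354.3,209),F,c)
    zs=bl[2]+.007+.021
    print(lab,F,"gap",b[2],"brk bottom",bl[2],"width",np.linalg.norm(L-Rr)*1000, "axis x",(L+Rr)[0]/2)
    print("   w1 stem at",zs,at_z("wrist",(353,146),zs,c1),"top stem",at_z("top",(442.5,193.8),zs), "w1 bracket end top",at_z("wrist",(352.5,121),bl[2]+.014,c1),"top",at_z("top",(433.2,195),bl[2]+.014))
```

```text
face [ 0.5457 -0.3082  0.    ]
face+55 [ 0.5408 -0.2534  0.    ] gap 0.019563936926489223 brk bottom 0.04425679390794787 width 27.76373736151009 axis x 0.5394785814528589
   w1 stem at 0.07225679390794787 [ 0.5391 -0.2576  0.0723] top stem [ 0.5385 -0.2552  0.0723] w1 bracket end top [ 0.5371 -0.2339  0.0583] top [ 0.5367 -0.2284  0.0583]
y-.247 [ 0.538 -0.247  0.   ] gap 0.021367414694747094 brk bottom 0.04551409981046433 width 27.052073262821462 axis x 0.5387301627247908
   w1 stem at 0.07351409981046433 [ 0.539  -0.2575  0.0735] top stem [ 0.5383 -0.2548  0.0735] w1 bracket end top [ 0.537  -0.2339  0.0595] top [ 0.5365 -0.2281  0.0595]
y-.252 [ 0.538 -0.252  0.   ] gap 0.02001064230942816 brk bottom 0.04456821738349066 width 27.587464501747714 axis x 0.5392932047987051
   w1 stem at 0.07256821738349066 [ 0.5391 -0.2576  0.0726] top stem [ 0.5385 -0.2551  0.0726] w1 bracket end top [ 0.5371 -0.2339  0.0586] top [ 0.5366 -0.2284  0.0586]
```

The measurements agree: foot axis at about (0.539,-0.255), gap about 19.5 mm, bracket from z=44 to 58 mm. That calls for two packers, leaving about 5.5 mm for the wedge. I fetch the packer at (0.4605,0.208) first.

Call:
play_rows(translation=[[-0.0433,0,-0.025],[-0.0433,0,-0.025],[0,0,0],[0,0,0],[0,0,0],[0,0,0],[0,0,0],[0,0,0],[0.05,-0.0033,0],[0.05,-0.0033,0],[0.05,-0.0033,0],[0.05,-0.0033,0],[0.05,-0.0033,0],[0.05,-0.0033,0],[0.05,-0.0033,0],[0,0,0.03],[0,0,0.03],[0,0,0]], delta_rot=[[0,0,0],[0,0,0],[0,10,0],[0,10,0],[0,10,0],[0,10,0],[0,10,0],[0,10,0],[0,0,0],[0,0,0],[0,0,0],[0,0,0],[0,0,0],[0,0,0],[0,0,0],[0,0,6.3],[0,0,6.3],[0,0,0]], grip=[-1,-1,-1,-1,-1,-1,-1,-1,0.36,0.36,0.36,0.36,0.36,0.36,0.36,0.36,0.36,0.36])

```text
clock: 11.92
tool_pos: [0.4665, 0.2447, 0.1507]
eef_rot: [0.752, 0.659, -0.002, 0.001]
contact_force: [0.2, 0.1, 0.3]
opening: 0.681
finger_force: 0.0
```

```bash
cat >> h.py <<'E'
def go(goal,yaw=None):
    """tool-frame shift to a world TCP goal; yaw = wanted direction of tool x minus 90 deg"""
    s=r.get_state(); M=R.from_quat(s["eef_rot"]).as_matrix()
    print("t",round(float(s["clock"]),2),"pos",s["tool_pos"].round(4),"tool shift",(M.T@(np.array(goal)-s["tool_pos"])).round(4),"yaw",round(np.degrees(np.arctan2(M[1,0],M[0,0]))-90,2),"tilt",np.degrees(np.arccos(-M[2,2])).round(2),"op",s["opening"].round(3),"F",s["contact_force"].round(1))
E
python3 - <<'E'
from h import *
go([.4658,.2477,.066])
im=r.snapshot("top")
for c in rects(im,(104,120,120),(118,255,255))[:6]: print(world_rect("top",c,.007))
E
```

```text
Traceback (most recent call last):
  File "h.py", line 36, in go
    print("t",round(float(s["clock"]),2),"pos",s["tool_pos"].round(4),"tool shift",(M.T@(np.array(goal)-s["tool_pos"])).round(4),"yaw",round(np.degrees(np.arctan2(M[1,0],M[0,0]))-90,2),"tilt",np.degrees(np.arccos(-M[2,2])).round(2),"op",s["opening"].round(3),"F",s["contact_force"].round(1))
                                                                                                                                                                                                                                             ^^^^^^^^^^^^^^^^^^
AttributeError: 'float' object has no attribute 'round'
```

Call:
play_rows(translation=[[0.003,0,0.04],[0,0,0.03],[0,0,0.01],[0,0,0.0045],[0,0,0],[0,0,0],[0,0,0],[0,0,0],[0,0,0]], delta_rot=[[0,0,0],[0,0,0],[0,0,0],[0,0,0],[0,0,0],[0,0,0],[0,0,0],[0,0,0],[0,0,0]], grip=[0.36,0.36,0.36,0.36,0.36,-1,-1,-1,-1], squeeze=25)

```text
clock: 13.05
tool_pos: [0.4677, 0.2494, 0.0665]
eef_rot: [0.752, 0.659, 0.0, -0.0]
contact_force: [-0.2, 0.7, 4.6]
opening: 0.403
finger_force: 24.9
```

```bash
sed -i 's/s\["opening"\].round(3)/round(float(s["opening"]),3)/' h.py
python3 - <<'E'
from h import *
go([.4658,.2477,.066])
E
```

```text
t 13.05 pos [0.4677 0.2494 0.0665] tool shift [-0.0019 -0.0016  0.0005] yaw -7.54 tilt 0.03 op 0.403 F [-0.2  0.7  4.6]
```

Call:
play_rows(translation=[[0,0,-0.02],[0,0,-0.06],[0,0,-0.06],[-0.0484,0.0037,0],[-0.0484,0.0037,0],[-0.0484,0.0037,0],[-0.0484,0.0037,0],[-0.0484,0.0037,0],[-0.0484,0.0037,0],[-0.0484,0.0037,0],[0,0,0.05],[0,0,0.05],[0,0,0.03],[0,0,0],[0,0,0]], delta_rot=[[0,0,0],[0,0,-6.3],[0,0,-6.3],[0,0,0],[0,0,0],[0,0,0],[0,0,0],[0,0,0],[0,0,0],[0,0,0],[0,0,0],[0,0,0],[0,0,0],[0,0,0],[0,0,0]], grip=[-1,-1,-1,-1,-1,-1,-1,-1,-1,-1,-1,-1,-1,-1,-1])

```text
clock: 14.92
tool_pos: [0.5237, -0.086, 0.0769]
eef_rot: [0.675, 0.738, 0.0, 0.0]
contact_force: [-0.3, 0.1, -0.1]
opening: 0.399
finger_force: 24.9
```

Run:
```python
from h import *
F=np.array([.539,-.255,0]);ax=np.array([-.089,.996,0])
go(F+ax*.17+[0,0,.0695]); c=r.get_calibration("wrist")
im=r.snapshot("wrist"); cv2.imwrite("pics/w3.png",im); t=r.snapshot("top"); cv2.imwrite("pics/top1.png",t)
for k in rects(t,(104,120,120),(118,255,255)): print(world_rect("top",k,.017))
m=cv2.inRange(cv2.cvtColor(im,cv2.COLOR_BGR2HSV),(104,120,80),(118,255,255)); 
for k in rects(im,(104,120,80),(118,255,255),200): print(cv2.boundingRect(k))
```

```text
t 14.93 pos [ 0.5237 -0.086   0.0769] tool shift [0.0003 0.0002 0.0074] yaw 5.05 tilt 0.06 op 0.399 F [-0.3  0.1 -0.1]
(0.4499, 0.3789, 35.8, 137.5, 5.4)
(0.5384, 0.3296, 36.1, 135.7, 4.2)
(0.6999, 0.541, 40.7, 163.7, 2.7)
(0.9114, -0.0041, 89.0, 131.8, 89.0)
(1.0118, 0.5943, 54.5, 58.4, -85.9)
(1.0451, -0.0157, 50.7, 55.2, -89.0)
(295, 319, 67, 35)
(294, 200, 75, 86)
```

View pics/w3.png

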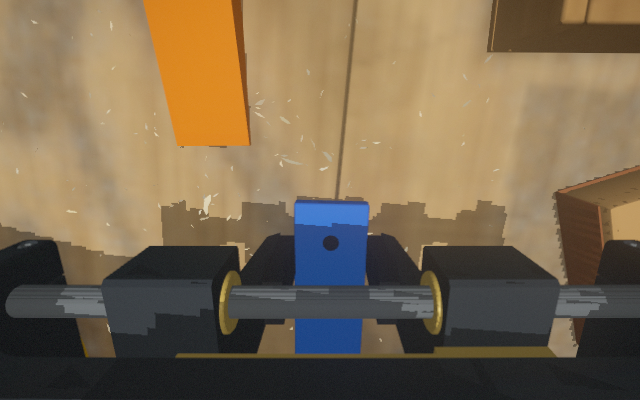

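The packer sits straight in the fingers with its outer end at row 200, and the wedge is to the left. I slide the packer in.

Call:
play_rows(translation=[[0,0,0.007],[-0.02,0,0],[-0.025,0,0],[-0.025,0,0],[-0.02,0,0],[-0.01,0,0],[0,0,0.003],[0,0,0]], delta_rot=[[0,0,0],[0,0,0],[0,0,0],[0,0,0],[0,0,0],[0,0,0],[0,0,0],[0,0,0]], grip=[-1,-1,-1,-1,-1,-1,-1,-1])

```text
clock: 16.02
tool_pos: [0.5322, -0.1853, 0.0664]
eef_rot: [0.675, 0.738, 0.0, 0.0]
contact_force: [-0.7, -1.0, 2.9]
opening: 0.4
finger_force: 24.9
```

Call:
play_rows(translation=[[0,0,0],[0,0,0],[0,0,-0.024],[0,0,-0.06],[0,0,-0.06],[0.0556,-0.0028,0],[0.0556,-0.0028,0],[0.0556,-0.0028,0],[0.0556,-0.0028,0],[0.0556,-0.0028,0],[0.0556,-0.0028,0],[0.0556,-0.0028,0],[0.0556,-0.0028,0],[0.0556,-0.0028,0],[0.0556,-0.0028,0],[0.0556,-0.0028,0],[0,0,0.055],[0,0,0.05],[0,0,0.015],[0,0,0]], delta_rot=[[0,0,0],[0,0,0],[0,0,0],[0,0,0],[0,0,0],[0,0,0],[0,0,0],[0,0,0],[0,0,0],[0,0,0],[0,0,0],[0,0,0],[0,0,0],[0,0,0],[0,0,0],[0,0,0],[0,0,0],[0,0,0],[0,0,0],[0,0,0]], grip=[0.36,0.36,0.36,0.36,0.36,0.36,0.36,0.36,0.36,0.36,0.36,0.36,0.36,0.36,0.36,0.36,0.36,0.36,0.36,0.36])

```text
clock: 18.52
tool_pos: [0.4471, 0.4208, 0.0898]
eef_rot: [0.675, 0.738, -0.001, -0.0]
contact_force: [0.2, 0.7, 0.9]
opening: 0.681
finger_force: 0.0
```

Run:
```python
from h import *
go([.447,.4215,.0665]); t=r.snapshot("top"); cv2.imwrite("pics/top2.png",t)
for k in rects(t,(104,120,80),(118,255,255),40): print(world_rect("top",k,.007),cv2.boundingRect(k))
cv2.imwrite("pics/t2.png",cv2.resize(t[150:240,220:520],(800,240),interpolation=cv2.INTER_CUBIC))
```

```text
t 18.52 pos [0.4471 0.4208 0.0898] tool shift [ 0.0007 -0.      0.0233] yaw 5.06 tilt 0.08 op 0.681 F [0.2 0.7 0.9]
(0.3546, -0.4649, 27.6, 65.3, -73.8) (494, 242, 13, 20)
(0.4236, -0.5314, 31.0, 76.6, -20.2) (509, 223, 21, 12)
(0.4527, 0.3624, 36.1, 100.4, 5.4) (239, 215, 31, 13)
(0.5362, -0.2265, 36.7, 138.8, 3.6) (408, 193, 42, 12)
(0.54, 0.3311, 36.4, 136.7, 4.2) (244, 189, 41, 13)
(0.7026, 0.544, 40.5, 164.9, 2.7) (181, 142, 48, 13)
(0.9308, -0.0041, 100.3, 162.0, 89.8) (348, 67, 29, 43)
(1.0174, 0.5954, 58.7, 59.2, 89.8) (188, 57, 17, 16)
(1.0367, -0.0119, 72.0, 87.8, 85.7) (354, 50, 21, 23)
```

View pics/t2.png

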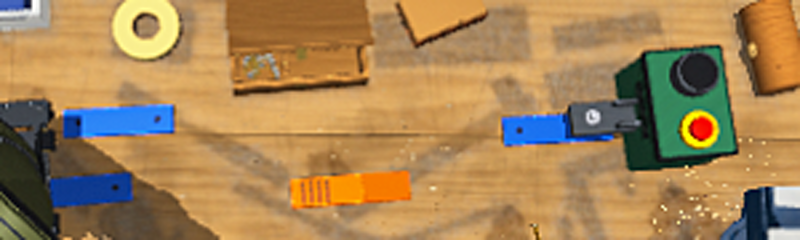

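The first packer lies under the foot, centred about 28 mm out (crop px 555,130). I now grip the second one.

Call:
play_rows(translation=[[0,0,0.015],[0,0,0.0085],[0,0,0],[0,0,0],[0,0,0],[0,0,0],[0,0,-0.023],[0,0,-0.06],[0,0,-0.06]], delta_rot=[[0,0,0],[0,0,0],[0,0,0],[0,0,0],[0,0,0],[0,0,0],[0,0,0],[0,0,0],[0,0,0]], grip=[0.36,0.36,-1,-1,-1,-1,-1,-1,-1], squeeze=25)

```text
clock: 19.7
tool_pos: [0.4472, 0.4207, 0.2109]
eef_rot: [0.675, 0.738, -0.0, -0.0]
contact_force: [0.6, 0.8, -0.4]
opening: 0.403
finger_force: 25.0
```

Call:
play_rows(translation=[[-0.0512,0.0032,0],[-0.0512,0.0032,0],[-0.0512,0.0032,0],[-0.0512,0.0032,0],[-0.0512,0.0032,0],[-0.0512,0.0032,0],[-0.0512,0.0032,0],[-0.0512,0.0032,0],[-0.0512,0.0032,0],[-0.0512,0.0032,0],[0,0,0.06],[0,0,0.05],[0,0,0.01],[0,0,0],[0,0,0]], delta_rot=[[0,0,0],[0,0,0],[0,0,0],[0,0,0],[0,0,0],[0,0,0],[0,0,0],[0,0,0],[0,0,0],[0,0,0],[0,0,0],[0,0,0],[0,0,0],[0,0,0],[0,0,0]], grip=[-1,-1,-1,-1,-1,-1,-1,-1,-1,-1,-1,-1,-1,-1,-1])

```text
clock: 21.58
tool_pos: [0.5256, -0.0862, 0.0914]
eef_rot: [0.675, 0.738, 0.001, 0.001]
contact_force: [0.1, 0.5, 0.1]
opening: 0.398
finger_force: 25.0
```

Run:
```python
from h import *
F=np.array([.539,-.255,0]);ax=np.array([-.089,.996,0])
go(F+ax*.17+[0,0,.0755]); c=r.get_calibration("wrist")
im=r.snapshot("wrist"); cv2.imwrite("pics/w4.png",im)
for k in rects(im,(104,120,80),(118,255,255),200): print(cv2.boundingRect(k))
print(at_z("wrist",(332,200),.031,c))
```

```text
t 21.57 pos [ 0.5256 -0.0862  0.0914] tool shift [ 0.0007 -0.0017  0.0159] yaw 5.06 tilt 0.19 op 0.398 F [0.1 0.5 0.1]
(296, 319, 67, 35)
(294, 195, 74, 91)
[ 0.52383394 -0.05871468  0.031     ]
```

Call:
play_rows(translation=[[0,-0.0015,0.012],[0,0,0.004],[0,0,0],[-0.02,0,0],[-0.025,0,0],[-0.025,0,0],[-0.02,0,0],[-0.01,0,0],[0,0,0]], delta_rot=[[0,0,0],[0,0,0],[0,0,0],[0,0,0],[0,0,0],[0,0,0],[0,0,0],[0,0,0],[0,0,0]], grip=[-1,-1,-1,-1,-1,-1,-1,-1,-1])

```text
clock: 22.75
tool_pos: [0.5319, -0.1871, 0.0739]
eef_rot: [0.676, 0.737, -0.0, 0.001]
contact_force: [0.3, -1.8, 3.3]
opening: 0.403
finger_force: 25.0
```

Call:
play_rows(translation=[[0,0,0],[0,0,0],[0,0,-0.036],[0,0,-0.06],[0.0545,-0.0112,0],[0.0545,-0.0112,0],[0.0545,-0.0112,0],[0.0545,-0.0112,0],[0.0545,-0.0112,0],[0,0,0.05],[0,0,0.03],[0,0,0]], delta_rot=[[0,0,0],[0,0,0],[0,0,0],[0,0,0],[0,0,0],[0,0,0],[0,0,0],[0,0,0],[0,0,0],[0,0,0],[0,0,0],[0,0,0]], grip=[0.36,0.36,0.36,0.36,0.36,0.36,0.36,0.36,0.36,0.36,0.36,0.36])

```text
clock: 24.25
tool_pos: [0.4506, 0.0811, 0.0881]
eef_rot: [0.675, 0.738, -0.002, -0.001]
contact_force: [0.4, -0.0, 1.5]
opening: 0.684
finger_force: 0.0
```

Run:
```python
from h import *
go([.4523,.0794,.068]); t=r.snapshot("top"); cv2.imwrite("pics/top3.png",t); w=r.snapshot("wrist"); cv2.imwrite("pics/w5.png",w)
for k in rects(t,(104,120,80),(118,255,255),40): print(world_rect("top",k,.014),cv2.boundingRect(k))
a=cv2.resize(t[170:240,330:510],(800,311),interpolation=cv2.INTER_CUBIC); b=cv2.resize(w[150:360,150:510],(460,268))
cv2.imwrite("pics/c3.png",np.vstack([a,np.pad(b,((0,0),(0,340),(0,0)))]))
```

```text
t 24.25 pos [0.4506 0.0811 0.0881] tool shift [-0.0018  0.0016  0.0201] yaw 5.15 tilt 0.24 op 0.684 F [ 0.4 -0.   1.5]
(0.3712, -0.4479, 49.9, 103.2, -77.7) (489, 230, 18, 32)
(0.4231, -0.5279, 30.8, 76.2, -20.2) (509, 223, 21, 12)
(0.5353, -0.2246, 37.2, 138.0, 3.7) (408, 192, 42, 13)
(0.5389, 0.33, 36.2, 136.0, 4.2) (244, 189, 41, 13)
(0.7006, 0.5419, 40.3, 164.0, 2.7) (181, 142, 48, 13)
(0.9216, -0.0031, 99.8, 148.1, -89.2) (348, 70, 29, 40)
(1.0138, 0.593, 58.4, 58.9, 89.8) (188, 57, 17, 16)
(1.0331, -0.0117, 72.3, 83.9, 89.6) (354, 50, 21, 22)
```

View pics/c3.png

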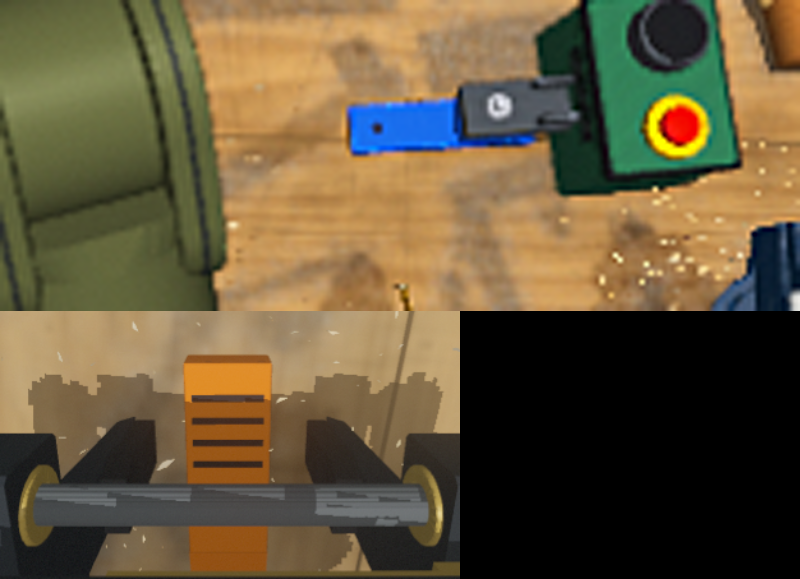

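The two packers are stacked square under the bracket, and the ribbed wedge lies centred between the fingers. I grip it.

Call:
play_rows(translation=[[0,0.0015,0.012],[0,0,0.008],[0,0,0],[0,0,0],[0,0,0],[0,0,0],[0,0,0],[0,0,-0.042],[0,0,-0.06]], delta_rot=[[0,0,0],[0,0,0],[0,0,0],[0,0,0],[0,0,0],[0,0,0],[0,0,0],[0,0,0],[0,0,0]], grip=[0.36,0.36,0.36,-1,-1,-1,-1,-1,-1], squeeze=40)

```text
clock: 25.48
tool_pos: [0.4578, 0.0815, 0.1746]
eef_rot: [0.675, 0.738, -0.004, -0.003]
contact_force: [1.1, 0.0, -1.6]
opening: 0.401
finger_force: 39.5
```

Call:
play_rows(translation=[[-0.0432,0.0128,0],[-0.0432,0.0128,0],[-0.0432,0.0128,0],[-0.0432,0.0128,0],[0,0,0.04],[0,0,0.04],[0,0,0],[0,0,0],[0,0,0]], delta_rot=[[0,0,0],[0,0,0],[0,0,0],[0,0,0],[0,0,0],[0,0,0],[0,0,0],[0,0,0],[0,0,0]], grip=[-1,-1,-1,-1,-1,-1,-1,-1,-1])

```text
clock: 26.6
tool_pos: [0.5249, -0.0861, 0.0958]
eef_rot: [0.675, 0.738, -0.002, -0.001]
contact_force: [-0.2, 0.3, -1.0]
opening: 0.404
finger_force: 39.5
```

Run:
```python
from h import *
F=np.array([.539,-.255,0]);ax=np.array([-.089,.996,0])
go(F+ax*.17+[0,0,.084]); c=r.get_calibration("wrist"); im=r.snapshot("wrist"); cv2.imwrite("pics/w6.png",im)
t=r.snapshot("top"); cv2.imwrite("pics/top4.png",t)
for k in rects(im,(5,150,100),(17,255,255),200): print("w",cv2.boundingRect(k),cv2.minAreaRect(k))
for k in rects(t,(5,200,180),(17,255,255)): print("t",world_rect("top",k,.035))
print("rear top edge",at_z("wrist",(331,cv2.boundingRect(max(rects(im,(5,150,100),(17,255,255),200),key=cv2.contourArea))[1]),.04,c))
```

```text
t 26.6 pos [ 0.5249 -0.0861  0.0958] tool shift [ 0.0006 -0.001   0.0118] yaw 5.06 tilt 0.27 op 0.404 F [-0.2  0.3 -1. ]
w (292, 319, 70, 35) ((326.5, 336.0), (34.0, 69.0), 90.0)
w (293, 191, 79, 95) ((332.09259033203125, 238.371337890625), (77.01947784423828, 94.160888671875), 0.7440592050552368)
t (1.2126, -0.8949, 15.1, 361.8, 0.2)
rear top edge [ 0.52178163 -0.05326104  0.04      ]
```

Call:
play_rows(translation=[[0,-0.001,0.008],[0,0,0.004],[0,0,0.001],[0,0,0],[0,0,0]], delta_rot=[[0,0,0],[0,0,0],[0,0,0],[0,0,0],[0,0,0]], grip=[-1,-1,-1,-1,-1])

```text
clock: 27.32
tool_pos: [0.5226, -0.0862, 0.0813]
eef_rot: [0.675, 0.738, -0.003, -0.003]
contact_force: [-1.5, 1.5, 3.0]
opening: 0.402
finger_force: 39.9
```

Call:
play_rows(translation=[[-0.012,0,0],[-0.015,0,0],[-0.013,0,0],[0,0,0],[0,0,0]], delta_rot=[[0,0,0],[0,0,0],[0,0,0],[0,0,0],[0,0,0]], grip=[-1,-1,-1,-1,-1])

```text
clock: 27.95
tool_pos: [0.5268, -0.1251, 0.0815]
eef_rot: [0.675, 0.738, -0.001, -0.003]
contact_force: [-1.5, 7.4, 5.6]
opening: 0.403
finger_force: 40.0
```

Call:
play_rows(translation=[[-0.008,0,0],[-0.006,0,0],[0,0,0],[0,0,0]], delta_rot=[[0,0,0],[0,0,0],[0,0,0],[0,0,0]], grip=[-1,-1,-1,-1])

```text
clock: 28.45
tool_pos: [0.5274, -0.1279, 0.0811]
eef_rot: [0.672, 0.741, 0.004, -0.008]
contact_force: [-4.5, 26.5, 6.1]
opening: 0.395
finger_force: 40.0
```

Run:
```python
from h import *
F=np.array([.539,-.255,0]);ax=np.array([-.089,.996,0])
go(F+ax*.12+[0,0,.082]); c=r.get_calibration("wrist"); im=r.snapshot("wrist"); cv2.imwrite("pics/w7.png",im)
t=r.snapshot("top"); cv2.imwrite("pics/top5.png",t); s=r.snapshot("scene"); cv2.imwrite("pics/sc5.png",s)
k=max(rects(im,(5,150,100),(17,255,255),200),key=cv2.contourArea); print(cv2.boundingRect(k)); print("rear",at_z("wrist",(331,cv2.boundingRect(k)[1]),.030,c))
p=proj("scene",F+[0,0,.03]).astype(int); print(p)
a=cv2.resize(s[p[1]-45:p[1]+35,p[0]-70:p[0]+50],(450,300),interpolation=cv2.INTER_CUBIC)
b=cv2.resize(t[160:240,400:500],(350,280),interpolation=cv2.INTER_CUBIC); b=np.pad(b,((0,20),(0,0),(0,0)))
w=cv2.resize(im[100:300],(800,250))
cv2.imwrite("pics/c5.png",np.vstack([np.hstack([a,b]),w]))
```

```text
t 28.45 pos [ 0.5274 -0.1279  0.0811] tool shift [-0.0076  0.0002 -0.001 ] yaw 5.57 tilt 1.07 op 0.395 F [-4.5 26.5  6.1]
(293, 190, 77, 96)
rear [ 0.52364112 -0.0926671   0.03      ]
[374 167]
```

View pics/c5.png

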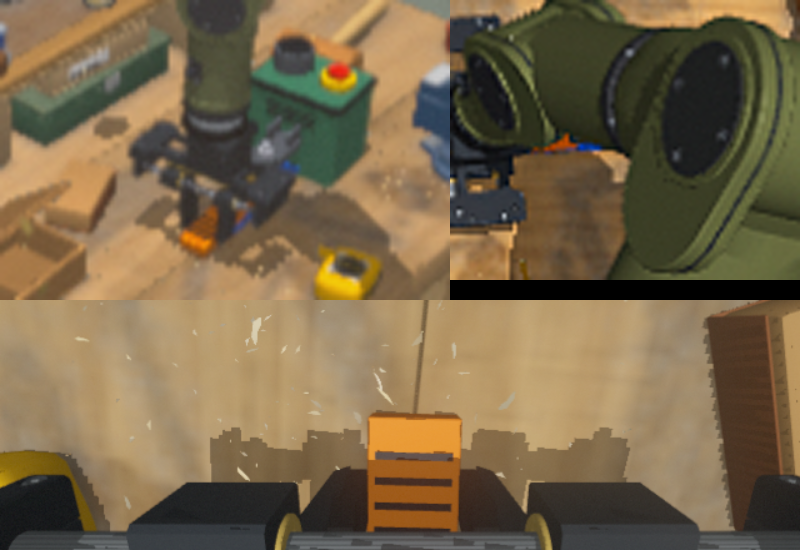

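The wedge is stopped with its tip only about 11 mm out from the foot axis, and its rear end looks lower than before. It was gripped too far back, beyond the packers' end, so it has probably pitched nose-up. I back off, set it flat on the bench and regrip it further forward.

Call:
play_rows(translation=[[0.012,0,0],[0.03,0,-0.02],[0.037,-0.02,0],[0.037,-0.02,0],[0,0,0.015],[0,0,0.014],[0,0,0],[0,0,0]], delta_rot=[[0,0,0],[0,0,0],[0,0,0],[0,0,0],[0,0,0],[0,0,0],[0,0,0],[0,0,0]], grip=[-1,-1,-1,-1,-1,-1,-1,-1])

```text
clock: 29.6
tool_pos: [0.4779, -0.0297, 0.0723]
eef_rot: [0.676, 0.737, -0.003, -0.002]
contact_force: [0.6, -0.1, -1.4]
opening: 0.399
finger_force: 40.0
```

Call:
play_rows(translation=[[0,0,0],[0,0,0],[0,0,0],[-0.014,0,0],[-0.013,0,0],[0,0,0]], delta_rot=[[0,0,0],[0,0,0],[0,0,0],[0,0,0],[0,0,0],[0,0,0]], grip=[0.36,0.36,0.36,0.36,0.36,0.36])

```text
clock: 30.35
tool_pos: [0.4799, -0.0573, 0.0726]
eef_rot: [0.677, 0.736, -0.003, -0.002]
contact_force: [-0.7, 0.2, -0.2]
opening: 0.678
finger_force: 0.0
```

Run:
```python
from h import *
go([.48,-.05,.068]); c=r.get_calibration("wrist"); im=r.snapshot("wrist"); cv2.imwrite("pics/w8.png",im)
t=r.snapshot("top"); cv2.imwrite("pics/top6.png",t)
for k in rects(t,(104,120,80),(118,255,255),40): print("b",world_rect("top",k,.014),cv2.boundingRect(k))
for k in rects(im,(5,150,60),(17,255,255),200): print("w",cv2.boundingRect(k))
k=max(rects(im,(5,150,60),(17,255,255),200),key=cv2.contourArea); print("rear",at_z("wrist",(cv2.boundingRect(k)[0]+cv2.boundingRect(k)[2]/2,cv2.boundingRect(k)[1]),.0,c))
a=cv2.resize(t[160:240,340:480],(800,457)[:2],interpolation=cv2.INTER_CUBIC)
cv2.imwrite("pics/c6.png",np.vstack([a[:300],cv2.resize(im[100:330],(800,288))]))
```

```text
t 30.35 pos [ 0.4799 -0.0573  0.0726] tool shift [0.0072 0.0007 0.0045] yaw 4.85 tilt 0.43 op 0.678 F [-0.7  0.2 -0.2]
b (0.3547, -0.4612, 32.6, 65.0, -80.6) (494, 242, 13, 20)
b (0.3879, -0.4399, 28.9, 84.8, 79.1) (489, 230, 11, 26)
b (0.4231, -0.5279, 30.8, 76.2, -20.2) (509, 223, 21, 12)
b (0.5389, 0.33, 36.2, 136.0, 4.2) (244, 189, 41, 13)
b (0.7008, 0.5419, 40.7, 164.0, 2.7) (181, 142, 48, 13)
b (0.9275, -0.0033, 100.4, 159.8, -89.3) (348, 67, 29, 43)
b (1.0135, 0.5898, 51.0, 59.1, -85.5) (190, 57, 15, 16)
b (1.033, -0.0111, 71.6, 87.3, 85.7) (354, 50, 21, 23)
w (295, 319, 70, 35)
w (291, 134, 82, 152)
rear [ 4.75073764e-01 -2.78827935e-04  0.00000000e+00]
```

View pics/c6.png

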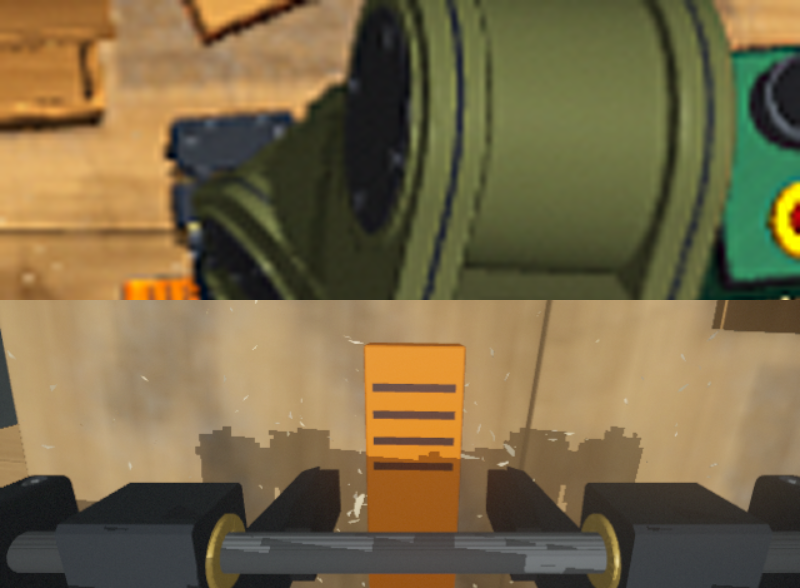

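The wedge now lies flat with the fingers about 17 mm behind its centre, which is a better place to grip. I grip and lift it, then check the packers numerically since my picture views are used up.

Call:
play_rows(translation=[[0,0,0.0045],[0,0,0],[0,0,0],[0,0,0],[0,0,0],[0,0,0]], delta_rot=[[0,0,0],[0,0,0],[0,0,0],[0,0,0],[0,0,0],[0,0,0]], grip=[0.36,0.36,-1,-1,-1,-1], squeeze=40)

```text
clock: 31.2
tool_pos: [0.48, -0.0549, 0.0681]
eef_rot: [0.675, 0.738, -0.003, -0.002]
contact_force: [-0.4, 0.0, 0.4]
opening: 0.401
finger_force: 39.9
```

Call:
play_rows(translation=[[0,0,-0.03],[0,0,-0.05],[0,0,0],[0,0,0]], delta_rot=[[0,0,0],[0,0,0],[0,0,0],[0,0,0]], grip=[-1,-1,-1,-1])

```text
clock: 31.7
tool_pos: [0.4803, -0.0552, 0.1478]
eef_rot: [0.675, 0.737, -0.003, -0.002]
contact_force: [0.4, -0.1, -0.1]
opening: 0.405
finger_force: 39.9
```

Run:
```python
from h import *
F=np.array([.539,-.255,0]);ax=np.array([-.089,.996,0]);lx=np.array([.996,.089,0])
go(F+ax*.15+[0,0,.09]); 
for cam in ("scene","top"):
    im=r.snapshot(cam); cv2.imwrite(f"pics/{cam}7.png",im)
    for k in rects(im,(104,110,60),(120,255,255),15):
        P=np.array([at_z(cam,p[0],.014)-F-[0,0,.014] for p in k]); q=np.c_[P@lx,P@ax]*1000
        if abs(q[:,0].mean())<80 and -80<q[:,1].mean()<200: print(cam,cv2.boundingRect(k),"x",q[:,0].min().round(),q[:,0].max().round(),"y",q[:,1].min().round(),q[:,1].max().round()); print(q[cv2.convexHull(k,returnPoints=False)[:,0]].round().tolist())
    for d in r.look_for(cam,"packer_1"): print(cam,np.round(d["point"],3),round(d["confidence"],2))
print("ref outer corners scene",[proj("scene",F+ax*y+lx*x+[0,0,z]).round(1).tolist() for x,y,z in [(-.018,.098,.014),(.018,.098,.014),(-.018,.098,0),(.018,.098,0),(-.018,.025,.014),(.018,.025,.014)]])
```

```text
t 31.7 pos [ 0.4803 -0.0552  0.1478] tool shift [-0.0541  0.0412  0.0575] yaw 5.03 tilt 0.43 op 0.405 F [ 0.4 -0.1 -0.1]
scene [0.536 0.332 0.004] 0.82
scene [0.428 0.608 0.005] 0.66
top [ 0.478 -0.015  0.096] 0.74
top [0.535 0.328 0.005] 0.58
top [0.425 0.605 0.007] 0.58
top [0.658 0.296 0.019] 0.18
ref outer corners scene [[365.9, 181.9], [359.2, 179.0], [365.7, 184.4], [359.1, 181.4], [374.5, 174.1], [367.9, 171.3]]
```

Call:
play_rows(translation=[[0,0,-0.05],[-0.046,0.0103,-0.017],[-0.046,0.0103,-0.017],[-0.046,0.0103,-0.016],[-0.046,0.0103,0],[0,0,0],[0,0,0]], delta_rot=[[0,0,0],[0,0,0],[0,0,0],[0,0,0],[0,0,0],[0,0,0],[0,0,0]], grip=[-1,-1,-1,-1,-1,-1,-1])

```text
clock: 32.78
tool_pos: [0.5379, -0.2335, 0.2468]
eef_rot: [0.675, 0.738, -0.003, -0.003]
contact_force: [-0.6, 1.1, -1.3]
opening: 0.407
finger_force: 39.9
```

```bash
cat > chk.py <<'E'
from h import *
F=np.array([.539,-.255,0]);ax=np.array([-.089,.996,0]);lx=np.array([.996,.089,0])
go(F+ax*.15+[0,0,.09]); c=r.get_calibration("wrist"); im=r.snapshot("wrist"); cv2.imwrite("pics/w9.png",im)
m=cv2.inRange(cv2.cvtColor(im,cv2.COLOR_BGR2HSV),(100,110,50),(122,255,255))
for cam,i in (("wrist",im),("top",r.snapshot("top"))):
    cal=c if cam=="wrist" else r.get_calibration("top")
    for k in rects(i,(100,110,50),(122,255,255),15):
        for z in (.007,.014):
            P=np.array([at_z(cam,p[0],z,cal)-F-[0,0,z] for p in cv2.convexHull(k)]); q=np.c_[P@lx,P@ax]*1000
            if abs(q[:,0].mean())<60 and -80<q[:,1].mean()<200: print(cam,z,cv2.boundingRect(k),q.round().astype(int).tolist())
E
python3 chk.py
```

```text
t 32.77 pos [ 0.5379 -0.2335  0.2468] tool shift [0.1283 0.0005 0.1569] yaw 5.1 tilt 0.52 op 0.407 F [-0.6  1.1 -1.3]
wrist 0.007 (314, 107, 36, 33) [[2, 95], [17, 94], [17, 64], [-17, 64], [-18, 65], [-18, 92], [-17, 95]]
wrist 0.014 (314, 107, 36, 33) [[2, 95], [17, 94], [17, 65], [-17, 65], [-18, 66], [-17, 92], [-16, 95]]
top 0.007 (408, 193, 40, 12) [[16, 32], [8, 12], [-12, -23], [-16, -30], [-20, -33], [-19, 23], [-17, 91], [-17, 94], [-13, 97], [11, 98], [18, 97], [20, 80]]
top 0.014 (408, 193, 40, 12) [[15, 34], [7, 14], [-13, -21], [-17, -27], [-21, -30], [-20, 25], [-18, 93], [-18, 96], [-14, 99], [10, 100], [17, 99], [19, 81]]
```

The packers have hardly moved, with their outer end still 95 to 98 mm out. I insert again, keeping about 1 mm of clearance until the grip is over the packers.

Call:
play_rows(translation=[[0.045,0,0],[0.045,0,0],[0.039,0,0.03],[0,0,0.055],[0,0,0.05],[0,0,0.02],[0,0,0],[0,0,0]], delta_rot=[[0,0,0],[0,0,0],[0,0,0],[0,0,0],[0,0,0],[0,0,0],[0,0,0],[0,0,0]], grip=[-1,-1,-1,-1,-1,-1,-1,-1])

```text
clock: 33.88
tool_pos: [0.5265, -0.1054, 0.0937]
eef_rot: [0.675, 0.738, -0.002, -0.002]
contact_force: [-0.3, -0.3, -0.4]
opening: 0.401
finger_force: 39.9
```

Run:
```python
from h import *
F=np.array([.539,-.255,0]);ax=np.array([-.089,.996,0])
go(F+ax*.15+[0,0,.083]); go(F+ax*.10+[0,0,.083]); M=R.from_quat(r.get_state()["eef_rot"]).as_matrix(); print(M.round(4))
c=r.get_calibration("wrist"); im=r.snapshot("wrist")
k=max(rects(im,(5,150,60),(17,255,255),200),key=cv2.contourArea); b=cv2.boundingRect(k); print(b,"rear",at_z("wrist",(b[0]+b[2]/2,b[1]),.037,c))
```

```text
t 33.88 pos [ 0.5265 -0.1054  0.0937] tool shift [-0.0002 -0.0008  0.0107] yaw 5.12 tilt 0.34 op 0.401 F [-0.3 -0.3 -0.4]
t 33.88 pos [ 0.5265 -0.1054  0.0937] tool shift [-0.0501 -0.0008  0.0107] yaw 5.12 tilt 0.34 op 0.401 F [-0.3 -0.3 -0.4]
[[-8.93e-02  9.96e-01 -5.80e-03]
 [ 9.96e-01  8.93e-02 -8.00e-04]
 [-3.00e-04 -5.90e-03 -1.00e+00]]
(290, 140, 84, 146) rear [ 0.52165035 -0.04985101  0.037     ]
```

Call:
play_rows(translation=[[0,-0.0005,0.0105],[0,0,0],[-0.015,0,0],[-0.02,0,0],[-0.015,0,0],[0,0,0],[0,0,0]], delta_rot=[[0,0,0],[0,0,0],[0,0,0],[0,0,0],[0,0,0],[0,0,0],[0,0,0]], grip=[-1,-1,-1,-1,-1,-1,-1])

```text
clock: 34.8
tool_pos: [0.5299, -0.1554, 0.0824]
eef_rot: [0.675, 0.738, -0.002, -0.002]
contact_force: [0.3, 0.9, -1.1]
opening: 0.402
finger_force: 39.9
```

Call:
play_rows(translation=[[0,0,0.001],[-0.003,0,0],[-0.003,0,0],[-0.002,0,0],[0,0,0]], delta_rot=[[0,0,0],[0,0,0],[0,0,0],[0,0,0],[0,0,0]], grip=[-1,-1,-1,-1,-1])

```text
clock: 35.42
tool_pos: [0.5314, -0.1616, 0.082]
eef_rot: [0.674, 0.738, -0.001, -0.002]
contact_force: [0.4, 2.9, 4.5]
opening: 0.4
finger_force: 39.9
```

Call:
play_rows(translation=[[-0.003,0,0],[-0.003,0,0],[0,0,0]], delta_rot=[[0,0,0],[0,0,0],[0,0,0]], grip=[-1,-1,-1])

```text
clock: 35.8
tool_pos: [0.532, -0.1676, 0.0821]
eef_rot: [0.674, 0.738, -0.001, -0.002]
contact_force: [-0.5, 2.9, 5.3]
opening: 0.406
finger_force: 39.9
```

Call:
play_rows(translation=[[-0.002,0,0],[-0.002,0,0],[0,0,0]], delta_rot=[[0,0,0],[0,0,0],[0,0,0]], grip=[-1,-1,-1])

```text
clock: 36.17
tool_pos: [0.5323, -0.171, 0.0821]
eef_rot: [0.674, 0.739, -0.001, -0.002]
contact_force: [-0.6, 3.5, 5.9]
opening: 0.405
finger_force: 39.9
```

Call:
play_rows(translation=[[-0.002,0,0],[-0.002,0,0],[0,0,0]], delta_rot=[[0,0,0],[0,0,0],[0,0,0]], grip=[-1,-1,-1])

```text
clock: 36.55
tool_pos: [0.5327, -0.1738, 0.0821]
eef_rot: [0.674, 0.739, -0.001, -0.003]
contact_force: [-1.0, 4.6, 6.4]
opening: 0.398
finger_force: 39.9
```

Call:
play_rows(translation=[[-0.002,0,0],[-0.002,0,0],[0,0,0]], delta_rot=[[0,0,0],[0,0,0],[0,0,0]], grip=[-1,-1,-1])

```text
clock: 36.92
tool_pos: [0.5331, -0.1766, 0.0821]
eef_rot: [0.673, 0.739, 0.0, -0.004]
contact_force: [-0.8, 7.4, 6.5]
opening: 0.4
finger_force: 39.9
```

Call:
play_rows(translation=[[-0.002,0,0],[-0.002,0,0],[0,0,0]], delta_rot=[[0,0,0],[0,0,0],[0,0,0]], grip=[-1,-1,-1])

```text
clock: 37.3
tool_pos: [0.5334, -0.1794, 0.0821]
eef_rot: [0.673, 0.74, 0.001, -0.004]
contact_force: [-0.6, 10.1, 6.5]
opening: 0.402
finger_force: 39.9
```

Call:
play_rows(translation=[[-0.002,0,0],[-0.002,0,0],[-0.001,0,0],[0,0,0]], delta_rot=[[0,0,0],[0,0,0],[0,0,0],[0,0,0]], grip=[-1,-1,-1,-1])

```text
clock: 37.8
tool_pos: [0.5339, -0.1826, 0.0821]
eef_rot: [0.673, 0.74, 0.002, -0.005]
contact_force: [-1.7, 13.0, 8.1]
opening: 0.404
finger_force: 40.0
```

Run:
```python
from h import *
F=np.array([.539,-.255,0]);ax=np.array([-.089,.996,0])
go(F+ax*.075+[0,0,.082])
c=r.get_calibration("wrist"); im=r.snapshot("wrist"); cv2.imwrite("pics/w10.png",im)
k=max(rects(im,(5,150,60),(17,255,255),200),key=cv2.contourArea); b=cv2.boundingRect(k); print(b,"rear",at_z("wrist",(b[0]+b[2]/2,b[1]),.030,c))
for k in rects(im,(100,110,50),(122,255,255),15):
    P=np.array([at_z("wrist",p[0],.010,c)-F for p in cv2.convexHull(k)]); print("blue",cv2.boundingRect(k),(P@ax*1000).round())
print(r.get_state()["moment"])
```

```text
t 37.8 pos [ 0.5339 -0.1826  0.0821] tool shift [ 0.0024 -0.0014  0.0001] yaw 5.46 tilt 0.59 op 0.404 F [-1.7 13.   8.1]
(290, 139, 84, 147) rear [ 0.52869641 -0.12593193  0.03      ]
[ 2.46737874  0.542729   -0.07888137]
```

Call:
play_rows(translation=[[-0.0015,0,0],[-0.0015,0,0],[0,0,0],[0,0,0],[0,0,0],[0,0,0]], delta_rot=[[0,0,0],[0,0,0],[0,0,0],[0,0,0],[0,0,0],[0,0,0]], grip=[-1,-1,-1,-1,-1,-1])

```text
clock: 38.6
tool_pos: [0.5342, -0.1847, 0.0821]
eef_rot: [0.672, 0.74, 0.002, -0.005]
contact_force: [-1.2, 14.5, 8.4]
opening: 0.404
finger_force: 39.9
```

Call:
play_rows(translation=[[0,0,0],[0,0,0],[0,0,0],[0,0,0]], delta_rot=[[0,0,0],[0,0,0],[0,0,0],[0,0,0]], grip=[-1,-1,-1,-1])

```text
clock: 39.1
tool_pos: [0.5342, -0.1847, 0.0821]
eef_rot: [0.672, 0.74, 0.002, -0.005]
contact_force: [-1.8, 13.9, 8.6]
opening: 0.405
finger_force: 39.9
```

```bash
python3 -c "
from plant import r
print(r.finish_job())"
```

```text
the job is handed in; nothing more can be done
None
```

I handed the job in at about 39 s, with no verdict returned: the button was pressed and released, two packers are stacked under the foot, and the wedge is still gripped and pressed in at a steady 14 N, though the roughly 2.4 mm foot lift is estimated from wedge travel, not measured.

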